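# Load the reagent tilt rack and tip it to 30 degrees

### The job

Stand the blue-capped and the yellow-capped vial gently (not dropped) in empty cells of the tilting rack, one per cell, beside the red-capped vial that is already there. Then tip the loaded rack until its red lever points at the green 30 degree mark, not past the red 40 degree mark, leave it there for two seconds and bring the rack fully back to level. All three vials end upright in cells, and the other two vials, the pipette and the tip box stay where they are.

Things in the scene. Friction and masses are not known exactly. Their poses are not given: they have to be found in the camera images.
- blue_vial: straight round reagent vial, 30 mm diameter and 80 mm tall, about 60 g (hidden spread 0.7 to 1.4 times): amber glass body with a paper label below, blue screw cap on the top 21 mm, same diameter as the body; stands upright on the bench, beside the rack to the left or right; to be put in the rack. Origin: centre of the underside, z up along the vial.
- yellow_vial: straight round reagent vial, 30 mm diameter and 80 mm tall, about 60 g (hidden spread 0.7 to 1.4 times): amber glass body with a paper label below, yellow screw cap on the top 21 mm, same diameter as the body; stands upright on the bench, beside the rack to the left or right; to be put in the rack. Origin: centre of the underside, z up along the vial.
- red_vial: straight round reagent vial, 30 mm diameter and 80 mm tall, about 60 g (hidden spread 0.7 to 1.4 times): amber glass body with a paper label below, red screw cap on the top 21 mm, same diameter as the body; already stands loose in one cell of the rack and stays in a cell. Origin: centre of the underside, z up along the vial.
- green_vial: straight round reagent vial, 30 mm diameter and 80 mm tall, about 60 g (hidden spread 0.7 to 1.4 times): amber glass body with a paper label below, green screw cap on the top 21 mm, same diameter as the body; stands on the bench; not part of the job. Origin: centre of the underside, z up along the vial.
- white_vial: straight round reagent vial, 30 mm diameter and 80 mm tall, about 60 g (hidden spread 0.7 to 1.4 times): amber glass body with a paper label below, white screw cap on the top 21 mm, same diameter as the body; stands on the bench; not part of the job. Origin: centre of the underside, z up along the vial.
- stand: fixed stand of the tilting rack: grey base plate 210 x 150 x 12 mm, two posts under the tray, a white dial disc on the far side. Origin: on the bench under the middle of the tray; z up; x runs from the tray to the dial and lever, roughly away from the robot; y runs along the row of cells. The tray's hinge axis is parallel to x, 90 mm above the bench over the origin.
- rack (a joint): tilt of the white four-cell tray in rad: 0 is level (against a stop, where it starts); grows as the lever's top moves to the stand's +y and the tray's +y end sinks; 0.524 is 30 degrees; far stop at 0.75. Tray 52 mm wide (x), 193 mm long (y). The hinge is stiff (0.6 N m friction): the rack stays at any angle it is left at; about 6 N on the lever's handle moves it.
- cell0 (a point): middle of the inner floor of the tray's cell at the -y end. Four square cells in one row, each 42 x 42 mm inside, 36 mm deep, 47 mm apart, walls 5 mm; floors 90 mm above the bench when level. The point turns with the tray: z points out of the cell, y along the row, x towards the lever
- cell1 (a point): the same for the second cell from the -y end
- cell2 (a point): the same for the third cell
- cell3 (a point): the same for the cell at the +y end
- lever_grip (a point): middle of the lever's red handle, a cylinder 18 mm in diameter and 50 mm long (25 mm above and below this point), on a thin red rod. The lever is fixed to the tray and upright when the rack is level; this point lies 100 mm from the hinge axis and 135 mm along the stand's +x from the tray's middle, 14 mm beyond the dial's far face. z points up along the lever.
- mark30 (a point): middle of the wide green 30 degree mark (26 to 34 degrees) on the far face of the white dial disc (75 mm radius about the hinge axis, 4 mm thick, its far face 120 mm along +x of the stand's origin); black ticks at 0 (straight up), 10 and 20 degrees, a red tick at 40, all on the stand's +y side
- pipette: white hand pipette lying on the right, about 310 mm long along its x, 30 mm high; bystander. Origin: underside of the handle's middle
- tip_box: blue box of yellow pipette tips, 85 x 120 x 57 mm, on the left; bystander. Origin: centre of the underside
Things that resemble listed ones, but are neither listed nor needed, are in the scene too. Leave any purple or turquoise look-alike of the red_vial alone.

How it is judged:
On the way, in this order (a step that is already met when the one before it is completed fails the run):
1. a first vial (blue or yellow) stands in a cell of the rack and is let go (((((distance between blue_vial and cell0 below 0.014 m or distance between blue_vial and cell1 below 0.014 m or distance between blue_vial and cell2 below 0.014 m or distance between blue_vial and cell3 below 0.014 m) and angle between the z axis of blue_vial and the z axis of cell0, either way round below 0.4 rad) and contact force between blue_vial and the fingers below 0.2 N) or (((distance between yellow_vial and cell0 below 0.014 m or distance between yellow_vial and cell1 below 0.014 m or distance between yellow_vial and cell2 below 0.014 m or distance between yellow_vial and cell3 below 0.014 m) and angle between the z axis of yellow_vial and the z axis of cell0, either way round below 0.4 rad) and contact force between yellow_vial and the fingers below 0.2 N))), for 0.2 s.
2. both vials stand in cells, let go, the red one too, with the rack level ((distance between blue_vial and cell0 below 0.014 m or distance between blue_vial and cell1 below 0.014 m or distance between blue_vial and cell2 below 0.014 m or distance between blue_vial and cell3 below 0.014 m) and angle between the z axis of each of blue_vial, yellow_vial, red_vial and the z axis of cell0, either way round below 0.4 rad and contact force between each of blue_vial, yellow_vial and the fingers below 0.2 N and (distance between yellow_vial and cell0 below 0.014 m or distance between yellow_vial and cell1 below 0.014 m or distance between yellow_vial and cell2 below 0.014 m or distance between yellow_vial and cell3 below 0.014 m) and (distance between red_vial and cell0 below 0.014 m or distance between red_vial and cell1 below 0.014 m or distance between red_vial and cell2 below 0.014 m or distance between red_vial and cell3 below 0.014 m) and value of joint rack below 0.09 rad), for 0.2 s.
3. the loaded rack stands tipped at 30 degrees (26 to 34) for 1.5 s, all three vials in their cells (value of joint rack between 0.454 and 0.593 rad and (distance between blue_vial and cell0 below 0.014 m or distance between blue_vial and cell1 below 0.014 m or distance between blue_vial and cell2 below 0.014 m or distance between blue_vial and cell3 below 0.014 m) and angle between the z axis of each of blue_vial, yellow_vial, red_vial and the z axis of cell0, either way round below 0.45 rad and (distance between yellow_vial and cell0 below 0.014 m or distance between yellow_vial and cell1 below 0.014 m or distance between yellow_vial and cell2 below 0.014 m or distance between yellow_vial and cell3 below 0.014 m) and (distance between red_vial and cell0 below 0.014 m or distance between red_vial and cell1 below 0.014 m or distance between red_vial and cell2 below 0.014 m or distance between red_vial and cell3 below 0.014 m)), for 1.5 s.
At the end, for the whole second after the job is handed in: The rack is level again (within 2 degrees of its stop) and the blue-, yellow- and red-capped vials stand at rest, upright within 11 degrees, each on the floor of its own cell (within 14 mm of a cell's middle) (value of joint rack below 0.035 rad and (distance between blue_vial and cell0 below 0.014 m or distance between blue_vial and cell1 below 0.014 m or distance between blue_vial and cell2 below 0.014 m or distance between blue_vial and cell3 below 0.014 m) and angle between the z axis of each of blue_vial, yellow_vial, red_vial and the z axis of cell0, either way round below 0.2 rad and (distance between yellow_vial and cell0 below 0.014 m or distance between yellow_vial and cell1 below 0.014 m or distance between yellow_vial and cell2 below 0.014 m or distance between yellow_vial and cell3 below 0.014 m) and (distance between red_vial and cell0 below 0.014 m or distance between red_vial and cell1 below 0.014 m or distance between red_vial and cell2 below 0.014 m or distance between red_vial and cell3 below 0.014 m) and linear speed of each of blue_vial, yellow_vial, red_vial below 0.02 m/s and angle between each of blue_vial, yellow_vial, red_vial's own z axis and vertical below 0.2 rad); the robot touches nothing.
It fails at once if the rack is tipped past 40 degrees (value of joint rack above 0.7 rad).
It fails at once if a vial is dropped (moves faster than 0.65 m/s while no finger touches it) ((contact force between blue_vial and the fingers below 0.02 N and linear speed of blue_vial above 0.65 m/s) or (contact force between yellow_vial and the fingers below 0.02 N and linear speed of yellow_vial above 0.65 m/s) or (contact force between red_vial and the fingers below 0.02 N and linear speed of red_vial above 0.65 m/s)).
It fails at once if a bystander on the bench is moved by more than 30 mm (distance of any of green_vial, white_vial, pipette, tip_box from where it was at the start of the episode above 0.03 m).
It also fails if it takes over 72 s, if anything falls off the work surface, if the arm or the gripper's body presses on something with over 40 N, if the wrist force passes 120 N, or if a joint passes its speed limit or range.

### The arm

A 6-joint arm with a two-finger parallel gripper is mounted at the origin on the work surface. World frame = base frame: x ahead of the robot, y to its left, z up, the work surface at z = 0. Lengths are in m, angles in rad, forces in N, time in s.
With the tool pointing down it reaches from about 0.275 to 0.85 m from the base axis. Payload 19 kg.
Tool frame: the origin (TCP) lies on the centre line of the jaws, within the pads' length; the fingertips stand 22 mm ahead of it and the grasp point (between the pads) lies 3 mm ahead of it; z points along the fingers, y is the line along which they close (so a half turn about z gives the same grasp; the last joint's range is limited). The gripper opens to 85 mm and grips with 20 to 120 N. Pads are 22 mm wide; open, the fingers measure 114 mm over their backs; the gripper's body (76 mm by 85 mm) begins 54 mm behind the grasp point. The pads swing forward as they close: fully open they stand 13 mm farther back than shut.
Start: joints at [-1.341, 0.15, 1.437, -0, 1.554, -0.134], TCP at [0.205, -0.537, 0.253] pointing down, gripper open.
Joint ranges: [-2.8, 2.8], [-0.68, 2.1], [0.12, 2.68], [-1.39, 4.53], [0.16, 2.79], [-2.81, 2.81]. Speed limits (rad/s): [1.89, 1.89, 2.22, 3.01, 3.01, 3.01].

### API

Orientations are given as [roll, pitch, yaw] about the fixed x, y, z axes, in that order (R = Rz(yaw) Ry(pitch) Rx(roll)).
In Python, from cell import robot gives the robot as it stands.
- The arm moves only by the tool step_arm, never from a script. Its argument "motion" is a list of rows, each an object with "claw": the closure, from 0 (fully open) to 1 (shut); "linear": the shift along the tool's x, y, z in mm, a list of three; "spin": the turn about the tool's z in degrees. In form: [{"claw": claw, "linear": [tx, ty, tz], "spin": spin}, ...]. A call has 1 to 12 rows; each row is the pose to reach, as a shift and turn from the pose commanded when the call began, along the tool's axes at that moment; what a row does not reach only later rows make up. A row lasts 1/8 s, in which the tool goes at most 62.5 mm and 10.7 degrees, less where a joint would pass 70% of its speed; a pose out of reach is approached as far as the arm can. A call with a gripper value outside its range is refused whole. The fingers move at their own pace and stop on an object; "grip_force" is the grip in N (left out, the last holds). Time passes only in rows, so rows that repeat a pose let the fingers close. It gives the time, the measured TCP pose, the force, the opening and the grip force at its end, in the units of the state.
- robot.get_state(): the state, without advancing time (a new reading comes with each control period).
- robot.camera(name): name is "scene" or "top" or "wrist"; returns a dict with "image" (384x512x3 uint8, red, green, blue), "depth" (384x512 float32, m along the optical axis (not along the pixel's ray), 0 where there is no reading), "intrinsics" (3x3 intrinsics, pixels), "rvec" (rotation vector, rad) and "tvec" (3), from world to camera coordinates, as OpenCV has them; the wrist camera has in their place "T_tool_cam" (4x4, takes a point from camera to tool coordinates, whose origin is the TCP and whose axes are the flange's). Camera axes: x right, y down, z forward; pixel columns grow to the right and rows downward; lengths in m; the calibration is good to about 2 mm. A picture is of the moment at which its call begins: read the wrist's pose just before it.
- robot.job_done(): hands the job in; it is judged then, once.
Trained networks look in the newest picture that a camera, given by its name, has taken for a name from the list of things; names that differ only in an ending like _2 or _b are one class to them, and where a whole thing is asked for, a point or a joint stands for the part that bears it (a point fixed in the world has none). Each returns a list of dicts, best first, with "conf" (0 to 1); they miss things now and then, are a little off and sometimes report something else, mostly with a low value. They report only what shows in the picture. A call takes as long as a camera call. They do not tell look-alikes from the thing itself.
- robot.masks_of(camera, target): "pixels" (384x512 bool, what is visible of it).
- robot.spot_point(camera, target): "location" ([x, y, z] in m, in the coordinates of the camera as it stood for that picture, good to about 4 mm: a listed point, or the origin of a listed thing).
The state is a dict: "time": time; "joint_pos": joint angles; "qd": joint speeds; "effort": joint torques, N m; "position": TCP position; "ee_rot": TCP orientation; "contact_force": force on the tool from outside, world axes, zero at the start; "moment": the same for the moment, N m; "gripper_width": finger opening in m; "grip_force": force on a finger pad.
Only numpy, scipy, OpenCV 4.12 (cv2) and the standard library are available. Lean on these libraries where they do the work, as an engineer would, in place of code of your own. Each camera call takes 0.05 s, during which the arm holds its last target. There are 200 camera calls.

## Working session

There is one attempt and no reset: what is moved stays moved. The work goes in short steps, Python scripts to look and compute and a tool call to move; the robot and the scene stay as the last step left them, time stands still between calls to the robot, and variables do not carry over. Pictures are saved under pics/ and viewed, at most 10 in all, crops included, and the job is handed in when it is done.

Besides the shell and the picture viewer there is one more tool, called after "Request:" by a JSON object that holds its "method" and its "body", one argument or row to a line. step_arm: Moves the arm, as the interface text tells. Its arguments: {"type":"object","properties":{"motion":{"type":"array"},"grip_force":{"type":"number"}},"required":["motion"]}

```bash
mkdir -p pics
cat > h.py <<'E'
import numpy as np, cv2
from cell import robot
from scipy.spatial.transform import Rotation as Ro
def shot(cam,png=None):
    c=robot.camera(cam)
    if png: cv2.imwrite('pics/'+png,cv2.cvtColor(c['image'],cv2.COLOR_RGB2BGR))
    return c
def toworld(c,p):
    p=np.atleast_2d(p)
    if 'rvec' in c:
        R=cv2.Rodrigues(np.array(c['rvec'],float))[0]
        return (p-np.array(c['tvec']).ravel())@R
def cloud(c,m):
    v,u=np.nonzero(m&(c['depth']>0)); z=c['depth'][v,u]; K=c['intrinsics']
    return toworld(c,np.c_[(u-K[0,2])/K[0,0]*z,(v-K[1,2])/K[1,1]*z,z])
def st():
    s=robot.get_state(); print('t',s['time'],'p',np.round(s['position'],4),'rpy',np.round(s['ee_rot'],3),'F',np.round(s['contact_force'],1),'w',s['gripper_width'],'g',s['grip_force'],'q',np.round(s['joint_pos'],2)); return s
E
python3 - <<'E'
from h import *
st()
for cam in ['scene','top']:
    c=shot(cam,cam+'0.png')
    for n in ['blue_vial','yellow_vial','red_vial','green_vial','white_vial','stand','cell0','cell1','cell2','cell3','lever_grip','mark30','pipette','tip_box']:
        print(cam,n,[(round(d['conf'],2),np.round(toworld(c,d['location'])[0],3).tolist()) for d in robot.spot_point(cam,n)[:4]])
E
```

```text
t 0.0 p [ 0.2045 -0.5372  0.2527] rpy [-3.14  -0.     0.364] F [0.3 0.4 0.5] w 0.08586816433049176 g 0.0 q [-1.34  0.15  1.44 -0.    1.55 -0.13]
scene blue_vial [(0.78, [0.552, -0.299, -0.003])]
scene yellow_vial [(0.7, [0.582, 0.314, -0.0])]
scene red_vial [(0.69, [0.419, -0.054, -0.001]), (0.58, [0.507, 0.048, 0.09]), (0.57, [0.522, -0.078, 0.0])]
scene green_vial [(0.64, [0.429, -0.307, -0.002])]
scene white_vial [(0.53, [0.401, 0.324, 0.001])]
scene stand [(0.87, [0.508, 0.074, 0.001]), (0.73, [0.553, -0.299, -0.004])]
scene cell0 [(0.94, [0.504, 0.099, 0.089]), (0.8, [0.501, 0.052, 0.088]), (0.77, [0.507, 0.143, 0.09]), (0.7, [0.504, 0.005, 0.092])]
scene cell1 [(0.94, [0.504, 0.099, 0.089]), (0.8, [0.501, 0.052, 0.088]), (0.77, [0.507, 0.143, 0.09]), (0.7, [0.504, 0.005, 0.092])]
scene cell2 [(0.94, [0.504, 0.099, 0.089]), (0.8, [0.501, 0.052, 0.088]), (0.77, [0.507, 0.143, 0.09]), (0.7, [0.504, 0.005, 0.092])]
scene cell3 [(0.94, [0.504, 0.099, 0.089]), (0.8, [0.501, 0.052, 0.088]), (0.77, [0.507, 0.143, 0.09]), (0.7, [0.504, 0.005, 0.092])]
scene lever_grip [(0.81, [0.64, 0.0
[... 671 characters left out ...]
092]), (0.65, [0.503, 0.004, 0.09])]
top cell1 [(0.86, [0.503, 0.05, 0.089]), (0.68, [0.507, 0.142, 0.09]), (0.66, [0.505, 0.095, 0.092]), (0.65, [0.503, 0.004, 0.09])]
top cell2 [(0.86, [0.503, 0.05, 0.089]), (0.68, [0.507, 0.142, 0.09]), (0.66, [0.505, 0.095, 0.092]), (0.65, [0.503, 0.004, 0.09])]
top cell3 [(0.86, [0.503, 0.05, 0.089]), (0.68, [0.507, 0.142, 0.09]), (0.66, [0.505, 0.095, 0.092]), (0.65, [0.503, 0.004, 0.09])]
top lever_grip [(0.62, [0.64, 0.062, 0.187]), (0.46, [0.501, 0.449, 0.002]), (0.19, [0.625, 0.092, 0.137])]
top mark30 [(0.65, [0.627, 0.091, 0.137])]
top pipette [(0.73, [0.442, -0.479, 0.004])]
top tip_box [(0.76, [0.5, 0.452, 0.001]), (0.65, [0.506, 0.139, 0.09])]
```

View pics/scene0.png

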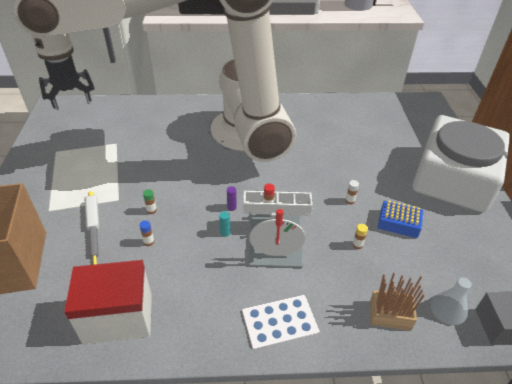

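View pics/top0.png

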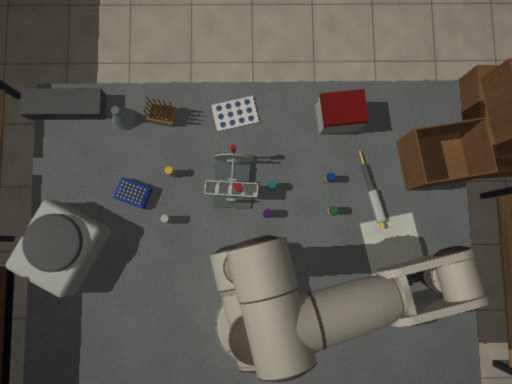

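Run:
```python
from h import *
# depth-based cap tops
for cam in ['scene','top']:
    c=shot(cam)
    hsv=cv2.cvtColor(c['image'],cv2.COLOR_RGB2HSV)
    P=cloud(c,np.ones((384,512),bool)); H=hsv[c['depth']>0]
    for n,(hl,hh) in dict(blue=(100,125),yellow=(20,35),red=(0,8),green=(45,80)).items():
        for lo,hi in [(.074,.086),(.164,.176)]:
            k=(H[:,0]>=hl)&(H[:,0]<=hh)&(H[:,1]>120)&(P[:,2]>lo)&(P[:,2]<hi)&(abs(P[:,1])<.4)&(P[:,0]>.3)
            if k.sum()>20: q=P[k]; mm=(q.max(0)+q.min(0))/2; print(cam,n,k.sum(),'med',np.round(np.median(q,0),3),'mid',np.round(mm,3),'ext',np.round(np.ptp(q,0),3))
    # tray
    m=robot.masks_of(cam,'cell0'); 
    for d in m[:3]:
        q=cloud(c,d['pixels']); q=q[(q[:,2]>.122)&(q[:,2]<.131)]
        if len(q)>50:
            r=cv2.minAreaRect((q[:,:2]*1000).astype(np.float32)); print(cam,'tray',round(d['conf'],2),len(q),r)
    m=robot.masks_of(cam,'lever_grip')
    for d in m[:3]:
        q=cloud(c,d['pixels']); q=q[q[:,2]>.17]
        if len(q)>5: print(cam,'lever',d['conf'],len(q),np.round(np.median(q,0),3),np.round(q.min(0),3),np.round(q.max(0),3))
```

```text
scene blue 68 med [ 0.554 -0.297  0.079] mid [ 0.553 -0.298  0.078] ext [0.03  0.027 0.009]
scene yellow 74 med [0.587 0.308 0.08 ] mid [0.585 0.309 0.079] ext [0.027 0.027 0.01 ]
scene red 89 med [0.512 0.053 0.169] mid [0.572 0.055 0.17 ] ext [0.158 0.038 0.011]
scene green 38 med [ 0.428 -0.304  0.079] mid [ 0.429 -0.305  0.079] ext [0.025 0.023 0.008]
scene tray 0.57 320 ((560.4962158203125, 71.75344848632812), (192.48007202148438, 166.563720703125), 86.00990295410156)
scene lever 0.6 113 [0.645 0.065 0.2  ] [0.633 0.057 0.17 ] [0.651 0.075 0.217]
top blue 43 med [ 0.548 -0.3    0.079] mid [ 0.549 -0.298  0.08 ] ext [0.024 0.027 0.011]
top yellow 42 med [0.579 0.308 0.08 ] mid [0.579 0.307 0.08 ] ext [0.03  0.027 0.01 ]
top red 52 med [0.502 0.049 0.17 ] mid [ 0.613 -0.147  0.17 ] ext [0.247 0.417 0.01 ]
top green 33 med [ 0.421 -0.306  0.08 ] mid [ 0.423 -0.306  0.08 ] ext [0.019 0.024 0.011]
top tray 0.93 156 ((501.0794982910156, 72.5252685546875), (189.19361877441406, 52.51747131347656), 86.21537017822266)
top tray 0.75 185 ((553.2590942382812, 73.37721252441406), (185.30322265625, 158.12925720214844), 88.00579833984375)
top lever 0.94 36 [0.632 0.062 0.209] [0.507 0.04  0.17 ] [0.641 0.073 0.224]
```

Scene view: the red vial stands in the tray at (269,192), cell1. The purple (231,199) and turquoise (225,224) vials are look-alikes, blue is at (147,233), yellow at (361,236) and the lever at (280,215). The top view agrees with this. The stand's yaw is about -4°, and I'll grip across the row. First I move above blue.

Request:
{"method": "step_arm", "body": {
  "motion": [
    {"claw":0,"linear":[409,-100,0],"spin":-65.4},
    {"claw":0,"linear":[409,-100,0],"spin":-65.4},
    {"claw":0,"linear":[409,-100,0],"spin":-65.4},
    {"claw":0,"linear":[409,-100,0],"spin":-65.4},
    {"claw":0,"linear":[409,-100,0],"spin":-65.4},
    {"claw":0,"linear":[409,-100,0],"spin":-65.4},
    {"claw":0,"linear":[409,-100,0],"spin":-65.4},
    {"claw":0,"linear":[409,-100,0],"spin":-65.4},
    {"claw":0,"linear":[409,-100,0],"spin":-65.4}
  ]
}}

```text
time: 2.92
position: [0.551, -0.2985, 0.2531]
ee_rot: [-3.141, -0.0, 1.505]
contact_force: [0.2, -1.1, 0.4]
gripper_width: 0.0853
grip_force: 0.0
```

```bash
cat >> h.py <<'E'
def wcloud(c,s,m):
    v,u=np.nonzero(m&(c['depth']>0)); z=c['depth'][v,u]; K=c['intrinsics']
    p=np.c_[(u-K[0,2])/K[0,0]*z,(v-K[1,2])/K[1,1]*z,z,np.ones(len(z))]
    t=(p@np.array(c['T_tool_cam']).T)[:,:3]
    return t, t@Ro.from_euler('xyz',s['ee_rot']).as_matrix().T+s['position'], v,u
def caps(lo,hi,hue,png=None):
    s=st(); c=shot('wrist',png); t,w,v,u=wcloud(c,s,np.ones((384,512),bool))
    H=cv2.cvtColor(c['image'],cv2.COLOR_RGB2HSV)[v,u]
    k=(H[:,0]>=hue[0])&(H[:,0]<=hue[1])&(H[:,1]>100)&(w[:,2]>lo)&(w[:,2]<hi)
    print(k.sum()); 
    if k.sum()<10: return
    for a,nm in((w[k],'world'),(t[k],'tool')):
        (x,y),r=cv2.minEnclosingCircle((a[:,:2]*1000).astype(np.float32))
        print(nm,'circle',np.round([x,y,r],1),'med',np.round(np.median(a,0)*1000,1))
E
python3 - <<'E'
from h import *
caps(.072,.088,(100,125),'w1.png')
E
```

```text
t 2.925 p [ 0.551  -0.2985  0.2531] rpy [-3.141 -0.     1.505] F [ 0.2 -1.1  0.4] w 0.08533279210372545 g 0.0 q [-0.62  0.26  1.31 -0.    1.57 -0.55]
597
world circle [ 550.8 -299.2   14.9] med [ 550.7 -298.2   80.4]
tool circle [-0.7 -0.  14.9] med [ 6.000e-01 -1.000e-01  1.727e+02]
```

Request:
{"method": "step_arm", "body": {
  "grip_force": 40,
  "motion": [
    {"claw":0,"linear":[0,0,62],"spin":0},
    {"claw":0,"linear":[0,0,122],"spin":0},
    {"claw":0,"linear":[0,0,165],"spin":0},
    {"claw":0,"linear":[0,0,183],"spin":0},
    {"claw":0,"linear":[0,0,183],"spin":0},
    {"claw":1,"linear":[0,0,183],"spin":0},
    {"claw":1,"linear":[0,0,183],"spin":0},
    {"claw":1,"linear":[0,0,183],"spin":0},
    {"claw":1,"linear":[0,0,183],"spin":0},
    {"claw":1,"linear":[0,0,183],"spin":0},
    {"claw":1,"linear":[0,0,183],"spin":0}
  ]
}}

```text
time: 4.35
position: [0.5515, -0.2985, 0.0712]
ee_rot: [3.141, 0.001, 1.505]
contact_force: [-1.3, 1.0, 7.1]
gripper_width: 0.0288
grip_force: 39.1
```

Request:
{"method": "step_arm", "body": {
  "motion": [
    {"claw":1,"linear":[0,0,-40],"spin":0},
    {"claw":1,"linear":[0,0,-95],"spin":0},
    {"claw":1,"linear":[30,-7,-150],"spin":0},
    {"claw":1,"linear":[90,-21,-175],"spin":0},
    {"claw":1,"linear":[150,-36,-175],"spin":0},
    {"claw":1,"linear":[205,-49,-175],"spin":0},
    {"claw":1,"linear":[255,-61,-175],"spin":0},
    {"claw":1,"linear":[285,-68,-175],"spin":0},
    {"claw":1,"linear":[298,-70,-175],"spin":0},
    {"claw":1,"linear":[298,-70,-175],"spin":0}
  ]
}}

```text
time: 5.6
position: [0.501, 0.0038, 0.2454]
ee_rot: [3.141, 0.0, 1.506]
contact_force: [1.0, -0.5, -1.5]
gripper_width: 0.029
grip_force: 39.7
```

```bash
cat >> h.py <<'E'
def tray():
    s=st(); c=shot('wrist','tray%.0f.png'%s['time']); t,w,v,u=wcloud(c,s,np.ones((384,512),bool))
    H=cv2.cvtColor(c['image'],cv2.COLOR_RGB2HSV)[v,u]
    k=(w[:,2]>.118)&(w[:,2]<.133)&(H[:,1]<60)&(H[:,2]>120)&(w[:,0]<.57)
    q=w[k]; print('rim',k.sum(),np.round(q.min(0),4),np.round(q.max(0),4)); print(cv2.minAreaRect((q[:,:2]*1000).astype(np.float32)))
    R=Ro.from_euler('xyz',s['ee_rot']).as_matrix(); T=np.array(c['T_tool_cam'])
    for d in robot.spot_point('wrist','cell0')[:5]:
        p=R@(T[:3,:3]@np.array(d['location'])+T[:3,3])+s['position']; print('cell',round(d['conf'],2),np.round(p,4))
    return q
E
python3 - <<'E'
from h import *
q=tray()
E
ls pics
```

```text
t 5.6 p [0.501  0.0038 0.2454] rpy [3.141 0.    1.506] F [ 1.  -0.5 -1.5] w 0.02903729390240032 g 39.68383178114891 q [-0.15 -0.    1.62 -0.    1.53 -0.08]
rim 3763 [ 0.4712 -0.0229  0.118 ] [0.5345 0.1507 0.1328]
((502.71258544921875, 64.40619659423828), (171.68209838867188, 52.21052169799805), 86.00820922851562)
cell 0.95 [0.5052 0.0996 0.0929]
cell 0.89 [0.5021 0.0492 0.0936]
cell 0.69 [0.4965 0.0033 0.0897]
cell 0.63 [0.5124 0.1458 0.0879]
scene0.png
top0.png
tray6.png
w1.png
```

Request:
{"method": "step_arm", "body": {
  "motion": [
    {"claw":1,"linear":[0,-2.5,15],"spin":0},
    {"claw":1,"linear":[0,-2.5,35],"spin":0},
    {"claw":1,"linear":[0,-2.5,52],"spin":0},
    {"claw":1,"linear":[0,-2.5,66],"spin":0},
    {"claw":1,"linear":[0,-2.5,76],"spin":0},
    {"claw":1,"linear":[0,-2.5,82],"spin":0},
    {"claw":1,"linear":[0,-2.5,83],"spin":0},
    {"claw":1,"linear":[0,-2.5,83],"spin":0}
  ]
}}

```text
time: 6.7
position: [0.4986, 0.0038, 0.1627]
ee_rot: [3.141, -0.0, 1.505]
contact_force: [-0.2, -0.6, -1.8]
gripper_width: 0.029
grip_force: 39.7
```

Request:
{"method": "step_arm", "body": {
  "motion": [
    {"claw":1,"linear":[0,0,1],"spin":0},
    {"claw":0.55,"linear":[0,0,1],"spin":0},
    {"claw":0.5,"linear":[0,0,1],"spin":0},
    {"claw":0.4,"linear":[0,0,1],"spin":0},
    {"claw":0.3,"linear":[0,0,1],"spin":0},
    {"claw":0.2,"linear":[0,0,0],"spin":0},
    {"claw":0.2,"linear":[0,0,-20],"spin":0},
    {"claw":0.2,"linear":[0,0,-60],"spin":0},
    {"claw":0.2,"linear":[0,0,-100],"spin":0},
    {"claw":0.2,"linear":[0,0,-100],"spin":0}
  ]
}}

```text
time: 7.95
position: [0.4993, 0.0036, 0.2653]
ee_rot: [3.137, 0.0, 1.505]
contact_force: [0.5, 0.0, -0.3]
gripper_width: 0.0683
grip_force: 0.0
```

Run:
```python
from h import *
caps(.160,.178,(100,125))
c=shot('wrist','w2.png')
```

```text
t 7.95 p [0.4993 0.0036 0.2653] rpy [3.137 0.    1.505] F [ 0.5  0.  -0.3] w 0.06826654505921358 g 0.0 q [-0.15 -0.02  1.59  0.    1.56 -0.08]
1068
world circle [497.9   3.5  14.9] med [498.1   4.8 170.4]
tool circle [-0.2 -1.8 14.9] med [ 1.1 -1.7 94.9]
```

View pics/w2.png

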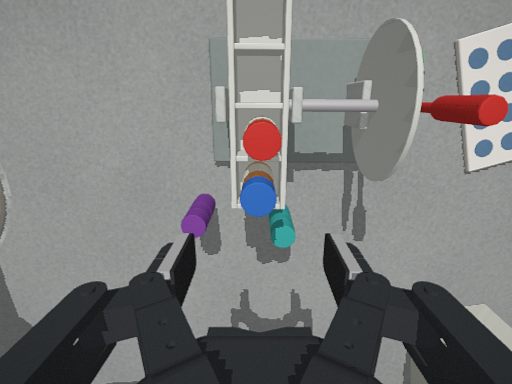

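The wrist view shows blue standing in cell0 at (258,197), beside red at (262,140), with the next two cells empty. Next is yellow.

Request:
{"method": "step_arm", "body": {
  "motion": [
    {"claw":0.1,"linear":[60,12,0],"spin":0},
    {"claw":0,"linear":[120,24,0],"spin":0},
    {"claw":0,"linear":[180,36,0],"spin":0},
    {"claw":0,"linear":[240,48,0],"spin":0},
    {"claw":0,"linear":[290,60,10],"spin":0},
    {"claw":0,"linear":[309,62.5,15],"spin":0},
    {"claw":0,"linear":[309,62.5,15],"spin":0},
    {"claw":0,"linear":[309,62.5,15],"spin":0}
  ]
}}

```text
time: 9.05
position: [0.5809, 0.307, 0.2473]
ee_rot: [-3.141, 0.0, 1.505]
contact_force: [0.9, -0.8, 0.3]
gripper_width: 0.0854
grip_force: 0.0
```

Run:
```python
from h import *
caps(.072,.088,(20,35))
```

```text
t 9.05 p [0.5809 0.307  0.2473] rpy [-3.141  0.     1.505] F [ 0.9 -0.8  0.3] w 0.08542783199840376 g 0.0 q [ 0.37  0.32  1.24 -0.    1.58  0.44]
631
world circle [581.4 309.1  15. ] med [581.5 309.9  80.4]
tool circle [ 2.2  0.4 15. ] med [ 3.300e+00 -1.000e-01  1.669e+02]
```

Request:
{"method": "step_arm", "body": {
  "grip_force": 40,
  "motion": [
    {"claw":0,"linear":[2.5,0,60],"spin":0},
    {"claw":0,"linear":[2.5,0,118],"spin":0},
    {"claw":0,"linear":[2.5,0,158],"spin":0},
    {"claw":0,"linear":[2.5,0,176],"spin":0},
    {"claw":0,"linear":[2.5,0,176],"spin":0},
    {"claw":1,"linear":[2.5,0,176],"spin":0},
    {"claw":1,"linear":[2.5,0,176],"spin":0},
    {"claw":1,"linear":[2.5,0,176],"spin":0},
    {"claw":1,"linear":[2.5,0,176],"spin":0},
    {"claw":1,"linear":[2.5,0,176],"spin":0},
    {"claw":1,"linear":[2.5,0,176],"spin":0}
  ]
}}

```text
time: 10.48
position: [0.5815, 0.3107, 0.0723]
ee_rot: [3.14, -0.001, 1.505]
contact_force: [-1.9, -0.2, 6.2]
gripper_width: 0.029
grip_force: 39.2
```

Request:
{"method": "step_arm", "body": {
  "motion": [
    {"claw":1,"linear":[0,0,-40],"spin":0},
    {"claw":1,"linear":[0,0,-95],"spin":0},
    {"claw":1,"linear":[-10,-3,-150],"spin":0},
    {"claw":1,"linear":[-50,-15,-175],"spin":0},
    {"claw":1,"linear":[-105,-31,-175],"spin":0},
    {"claw":1,"linear":[-160,-46,-175],"spin":0},
    {"claw":1,"linear":[-200,-57,-175],"spin":0},
    {"claw":1,"linear":[-217,-62,-175],"spin":0},
    {"claw":1,"linear":[-217,-62,-175],"spin":0},
    {"claw":1,"linear":[-217,-62,-175],"spin":0}
  ]
}}

```text
time: 11.72
position: [0.5054, 0.0988, 0.2463]
ee_rot: [3.142, -0.0, 1.506]
contact_force: [0.2, -0.2, -1.0]
gripper_width: 0.0293
grip_force: 39.6
```

Run:
```python
from h import *
q=tray()
```

```text
t 11.725 p [0.5054 0.0988 0.2463] rpy [ 3.142 -0.     1.506] F [ 0.2 -0.2 -1. ] w 0.029252296865842495 g 39.64635573327541 q [0.04 0.03 1.59 0.   1.53 0.11]
rim 2264 [ 0.4716 -0.0228  0.118 ] [0.536  0.1722 0.1285]
((503.51690673828125, 74.21336364746094), (193.0284881591797, 52.020198822021484), 85.9313735961914)
cell 0.76 [0.5103 0.1434 0.0897]
cell 0.56 [0.5017 0.0974 0.0907]
```

Request:
{"method": "step_arm", "body": {
  "motion": [
    {"claw":1,"linear":[-1,0,15],"spin":0},
    {"claw":1,"linear":[-1,0,35],"spin":0},
    {"claw":1,"linear":[-1,0,52],"spin":0},
    {"claw":1,"linear":[-1,0,66],"spin":0},
    {"claw":1,"linear":[-1,0,76],"spin":0},
    {"claw":1,"linear":[-1,0,82],"spin":0},
    {"claw":1,"linear":[-1,0,83],"spin":0},
    {"claw":1,"linear":[-1,0,83],"spin":0}
  ]
}}

```text
time: 12.82
position: [0.5052, 0.097, 0.1637]
ee_rot: [3.141, -0.0, 1.505]
contact_force: [0.3, 0.7, -2.2]
gripper_width: 0.0288
grip_force: 39.6
```

Request:
{"method": "step_arm", "body": {
  "motion": [
    {"claw":1,"linear":[0,0,0.5],"spin":0},
    {"claw":0.55,"linear":[0,0,0.5],"spin":0},
    {"claw":0.5,"linear":[0,0,0.5],"spin":0},
    {"claw":0.4,"linear":[0,0,0.5],"spin":0},
    {"claw":0.3,"linear":[0,0,0.5],"spin":0},
    {"claw":0.2,"linear":[0,0,0],"spin":0},
    {"claw":0.2,"linear":[0,0,-20],"spin":0},
    {"claw":0.2,"linear":[0,0,-60],"spin":0},
    {"claw":0.2,"linear":[0,0,-115],"spin":0},
    {"claw":0.2,"linear":[0,0,-135],"spin":0},
    {"claw":0.2,"linear":[0,0,-135],"spin":0}
  ]
}}

```text
time: 14.2
position: [0.5054, 0.097, 0.2997]
ee_rot: [3.139, -0.0, 1.505]
contact_force: [0.6, -0.1, -0.3]
gripper_width: 0.0684
grip_force: 0.0
```

Run:
```python
from h import *
caps(.160,.178,(20,35))
for cam in ('scene','top'):
    c=shot(cam)
    print([(round(d['conf'],2),np.round(toworld(c,d['location'])[0],4)) for d in robot.spot_point(cam,'lever_grip')[:2]])
s=st(); c=shot('wrist','w3.png'); t,w,v,u=wcloud(c,s,np.ones((384,512),bool))
H=cv2.cvtColor(c['image'],cv2.COLOR_RGB2HSV)[v,u]
k=((H[:,0]<8)|(H[:,0]>172))&(H[:,1]>120)&(w[:,0]>.6)&(w[:,0]<.7)&(abs(w[:,1])<.15)
for lo in np.arange(.15,.23,.01):
    q=w[k&(w[:,2]>lo)&(w[:,2]<lo+.01)]
    if len(q): print(round(lo,3),len(q),np.round(q.min(0),4),np.round(q.max(0),4))
```

```text
t 14.2 p [0.5054 0.097  0.2997] rpy [ 3.139 -0.     1.505] F [ 0.6 -0.1 -0.3] w 0.06840050929338982 g 0.0 q [0.04 0.01 1.5  0.   1.63 0.11]
811
world circle [505.   95.3  14.9] med [505.1  96.7 170.4]
tool circle [-1.8 -0.6 14.9] med [ -0.4  -1.  129.3]
[(0.83, array([0.6425, 0.0685, 0.189 ])), (0.55, array([ 0.4021,  0.3247, -0.0011]))]
[(0.3, array([0.5005, 0.0505, 0.0915])), (0.17, array([0.5073, 0.0969, 0.0893]))]
t 14.45 p [0.5048 0.097  0.2972] rpy [-3.14   0.     1.505] F [ 0.2 -0.1  0.4] w 0.06844889312976392 g 0.0 q [0.04 0.01 1.5  0.   1.63 0.11]
0.15 38 [0.6338 0.0623 0.15  ] [0.6387 0.0689 0.1592]
0.16 31 [0.6261 0.0605 0.1618] [0.6385 0.0779 0.17  ]
0.17 120 [0.629  0.0588 0.17  ] [0.6419 0.0741 0.1798]
0.18 138 [0.6285 0.0584 0.1801] [0.6419 0.0741 0.1898]
0.19 153 [0.6289 0.0583 0.19  ] [0.6426 0.0737 0.1999]
0.2 176 [0.6289 0.0595 0.2   ] [0.6422 0.0741 0.21  ]
0.21 426 [0.6286 0.0561 0.2101] [0.6456 0.0738 0.2174]
```

View pics/w3.png

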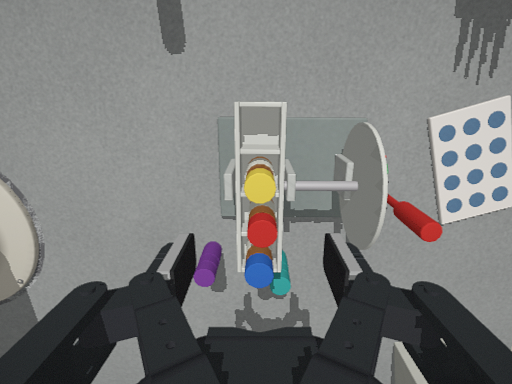

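Yellow stands in cell2 at (260,186), red is at (262,230) and blue at (259,270). The red handle is at (420,225), which works out to (0.6375, 0.065). I'll pinch the handle along the hinge direction so that it can pivot between the pads.

Request:
{"method": "step_arm", "body": {
  "grip_force": 60,
  "motion": [
    {"claw":0,"linear":[-10,55,0],"spin":0},
    {"claw":0,"linear":[-20,110,0],"spin":0},
    {"claw":0,"linear":[-23,134.5,5],"spin":0},
    {"claw":0,"linear":[-23,134.5,45],"spin":0},
    {"claw":0,"linear":[-23,134.5,80],"spin":0},
    {"claw":0,"linear":[-23,134.5,90],"spin":0},
    {"claw":0.3,"linear":[-23,134.5,90],"spin":0},
    {"claw":0.5,"linear":[-23,134.5,90],"spin":0}
  ]
}}

```text
time: 15.5
position: [0.6382, 0.0653, 0.21]
ee_rot: [3.14, -0.0, 1.505]
contact_force: [0.6, 0.1, 0.3]
gripper_width: 0.0513
grip_force: 0.0
```

Request:
{"method": "step_arm", "body": {
  "motion": [
    {"claw":1,"linear":[0,0,0],"spin":0},
    {"claw":1,"linear":[0,0,0],"spin":0},
    {"claw":1,"linear":[0,0,0],"spin":0},
    {"claw":1,"linear":[0,0,0],"spin":0},
    {"claw":1,"linear":[0,0,0],"spin":0}
  ]
}}

```text
time: 16.12
position: [0.6379, 0.0653, 0.2093]
ee_rot: [3.14, -0.0, 1.505]
contact_force: [-1.7, 0.2, 5.8]
gripper_width: 0.0164
grip_force: 58.4
```

Run:
```python
from h import *
st(); c=shot('wrist','w4.png')
```

```text
t 16.125 p [0.6379 0.0653 0.2093] rpy [ 3.14  -0.     1.505] F [-1.7  0.2  5.8] w 0.01637853187974462 g 58.370566964149475 q [-0.02  0.3   1.34  0.    1.5   0.05]
```

View pics/w4.png

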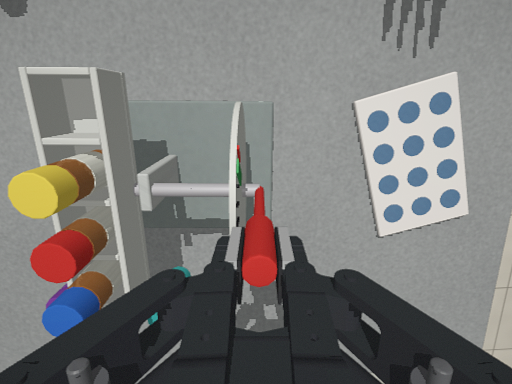

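The handle is centred between the pads at (260,250) and all three caps are upright on the left. Now I tip along the arc, radius 116 mm.

Request:
{"method": "step_arm", "body": {
  "motion": [
    {"claw":1,"linear":[5.1,0,0.1],"spin":0},
    {"claw":1,"linear":[10.1,0,0.4],"spin":0},
    {"claw":1,"linear":[15.1,0,1],"spin":0},
    {"claw":1,"linear":[20.1,0,1.8],"spin":0},
    {"claw":1,"linear":[25.1,0,2.8],"spin":0},
    {"claw":1,"linear":[30,0,4],"spin":0},
    {"claw":1,"linear":[34.9,0,5.4],"spin":0},
    {"claw":1,"linear":[39.7,0,7],"spin":0},
    {"claw":1,"linear":[44.4,0,8.8],"spin":0},
    {"claw":1,"linear":[49,0,10.9],"spin":0},
    {"claw":1,"linear":[53.6,0,13.1],"spin":0},
    {"claw":1,"linear":[58,0,15.5],"spin":0}
  ]
}}

```text
time: 17.68
position: [0.6419, 0.1231, 0.1943]
ee_rot: [3.14, 0.0, 1.505]
contact_force: [-0.7, -1.3, 12.2]
gripper_width: 0.0152
grip_force: 62.6
```

Run:
```python
from h import *
s=st(); c=shot('wrist','w5.png'); 
m=robot.masks_of('wrist','lever_grip')
t,w,v,u=wcloud(c,s,np.ones((384,512),bool))
H=cv2.cvtColor(c['image'],cv2.COLOR_RGB2HSV)[v,u]
k=((H[:,0]<8)|(H[:,0]>172))&(H[:,1]>120)&(w[:,0]>.62)&(w[:,0]<.66)&(abs(w[:,1])<.2)&(w[:,2]>.1)
q=w[k]; yh=np.array([.07,.998,0]); h=np.array([.5035,.0742,0]); a=(q-h)@yh-0
b=a+0; X=np.arctan2(b,q[:,2]-.09)
print(k.sum(),'lever angle',np.degrees(np.percentile(X,[5,50,95])))
k=(w[:,0]>.46)&(w[:,0]<.545)&(H[:,1]<40)&(H[:,2]>130)&(w[:,1]>-.05)&(w[:,1]<.2)&(w[:,2]>.06)&(w[:,2]<.2)
q=w[k]; hi=[]
for y0 in np.arange(-.04,.18,.02):
    z=q[(q[:,1]>y0)&(q[:,1]<y0+.02)]
    if len(z)>20: print(round(y0+.01,3),round(np.percentile(z[:,2],97),4),len(z))
```

```text
t 17.675 p [0.6419 0.1231 0.1943] rpy [3.14  0.    1.505] F [-0.7 -1.3 12.2] w 0.015230571784768103 g 62.58682608604431 q [ 0.07  0.34  1.33 -0.    1.48  0.14]
1489 lever angle [20.92288413 25.00946455 28.87922851]
0.03 0.1334 149
0.05 0.1443 610
0.07 0.1409 659
0.09 0.1264 1066
0.11 0.1261 476
0.13 0.1082 916
0.15 0.0992 365
0.17 0.0914 588
```

View pics/w5.png

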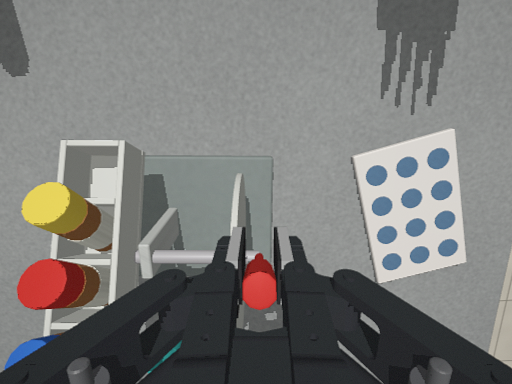

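Run:
```python
from h import *
s=st(); cw=shot('wrist'); t,w1,v,u=wcloud(cw,s,np.ones((384,512),bool)); H1=cv2.cvtColor(cw['image'],cv2.COLOR_RGB2HSV)[v,u]
yh=np.array([-np.sin(np.radians(-4)),np.cos(np.radians(4)),0]); xh=np.array([yh[1],-yh[0],0]); h=np.array([.5035,.0742,.09])
D=[('wrist',w1,H1)]
for cam in('scene','top'):
    c=shot(cam); D.append((cam,cloud(c,np.ones((384,512),bool)),cv2.cvtColor(c['image'],cv2.COLOR_RGB2HSV)[c['depth']>0]))
for cam,w,H in D:
    X=(w-h)@xh; Y=(w-h)@yh; Z=w[:,2]-.09
    red=((H[:,0]<8)|(H[:,0]>172))&(H[:,1]>110)
    k=red&(abs(X-.135)<.02)&(abs(Y)<.1)&(Z>.03)
    if k.sum()>10:
        print(cam,'handle n',k.sum(),'Y rng',Y[k].min(),Y[k].max(),'Z',Z[k].min(),Z[k].max()); 
        y,z=Y[k],Z[k]; r=np.hypot(y,z); print('  ang med',np.degrees(np.median(np.arctan2(y,z))), 'slope', np.degrees(np.arctan(np.polyfit(z,y,1)[0])))
    # tray side/rim: histogram best angle: upper envelope z' of rim = 36mm at angle th
    k=(abs(abs(X)-.0235)<.006)&(H[:,1]<60)&(H[:,2]>110)&(abs(Y)<.13)&(Z>-.06)&(Z<.1)
    best=[]
    for th in np.radians(np.arange(0,41,.5)):
        zz=Z[k]*np.cos(th)+Y[k]*np.sin(th); best.append(((abs(zz-.036)<.002).sum(),np.degrees(th)))
    print(cam,k.sum(),sorted(best)[-6:])
```

```text
t 17.775 p [0.6419 0.1235 0.1941] rpy [ 3.14  -0.     1.506] F [0.6 1.8 8. ] w 0.015568673267478041 g 63.19841265678406 q [0.07 0.34 1.33 0.   1.48 0.14]
wrist handle n 1453 Y rng 0.03637136740615527 0.05942139233463315 Z 0.0679238839686275 0.11962721217652647
  ang med 25.145379233444423 slope 7.357101335711852
wrist 6370 [(np.int64(1616), np.float64(23.0)), (np.int64(1654), np.float64(25.5)), (np.int64(1794), np.float64(23.5)), (np.int64(1821), np.float64(25.0)), (np.int64(1852), np.float64(24.000000000000004)), (np.int64(1872), np.float64(24.5))]
scene handle n 120 Y rng 0.009745126294178612 0.05016731827000746 Z 0.030449651567471064 0.12410774267064834
  ang med 22.472489191305716 slope 21.127364038123382
scene 670 [(np.int64(98), np.float64(22.5)), (np.int64(99), np.float64(22.0)), (np.int64(102), np.float64(24.5)), (np.int64(103), np.float64(23.0)), (np.int64(103), np.float64(23.5)), (np.int64(108), np.float64(24.000000000000004))]
top handle n 17 Y rng 0.020823934996592793 0.0395755283582935 Z 0.05852938421623252 0.1043765803769987
  ang med 19.089261945272092 slope 22.013048705563584
top 52 [(np.int64(13), np.float64(21.0)), (np.int64(13), np.float64(21.5)), (np.int64(13), np.float64(22.0)), (np.int64(13), np.float64(23.0)), (np.int64(14), np.float64(23.5)), (np.int64(15), np.float64(22.5))]
```

Request:
{"method": "step_arm", "body": {
  "motion": [
    {"claw":1,"linear":[3,0,1.3],"spin":0},
    {"claw":1,"linear":[6,0,2.8],"spin":0},
    {"claw":1,"linear":[9,0,4.3],"spin":0},
    {"claw":1,"linear":[10.5,0,5],"spin":0},
    {"claw":1,"linear":[10.5,0,5],"spin":0}
  ]
}}

```text
time: 18.55
position: [0.6425, 0.1343, 0.1881]
ee_rot: [3.141, -0.001, 1.506]
contact_force: [3.8, 5.8, 0.8]
gripper_width: 0.0142
grip_force: 61.3
```

```bash
cat > ang.py <<'E'
from h import *
s=st(); cw=shot('wrist','a%d.png'%(s['time']*10)); t,w1,v,u=wcloud(cw,s,np.ones((384,512),bool)); H1=cv2.cvtColor(cw['image'],cv2.COLOR_RGB2HSV)[v,u]
yh=np.array([np.sin(np.radians(4)),np.cos(np.radians(4)),0]); xh=np.array([yh[1],-yh[0],0]); h=np.array([.5035,.0742,.09])
D=[('wrist',w1,H1)]
c=shot('scene','s%d.png'%(s['time']*10)); D.append(('scene',cloud(c,np.ones((384,512),bool)),cv2.cvtColor(c['image'],cv2.COLOR_RGB2HSV)[c['depth']>0]))
for cam,w,H in D:
    X=(w-h)@xh; Y=(w-h)@yh; Z=w[:,2]-.09
    red=((H[:,0]<8)|(H[:,0]>172))&(H[:,1]>110)
    k=red&(abs(X-.135)<.02)&(abs(Y)<.1)&(Z>.03)
    if k.sum()>10: print(cam,'handle',k.sum(),'Y',Y[k].min(),Y[k].max(),'ang',np.degrees(np.median(np.arctan2(Y[k],Z[k]))))
    k=(abs(abs(X)-.0235)<.006)&(H[:,1]<60)&(H[:,2]>110)&(abs(Y)<.13)&(Z>-.06)&(Z<.1)
    th=np.radians(np.arange(-3,41,.5)); n=np.array([(abs(Z[k]*np.cos(a)+Y[k]*np.sin(a)-.036)<.002).sum() for a in th])
    i=n>.93*n.max(); print(cam,'tray angle',np.degrees(np.average(th[i],weights=n[i])),n.max())
E
python3 ang.py
```

```text
t 18.55 p [0.6425 0.1343 0.1881] rpy [ 3.141e+00 -1.000e-03  1.506e+00] F [3.8 5.8 0.8] w 0.01415642484370179 g 61.29076659679413 q [0.09 0.35 1.33 0.   1.47 0.15]
wrist handle 1287 Y 0.04466102332401517 0.06728774466986684 ang 29.141496954207255
wrist tray angle 28.751298797684434 1715
scene handle 126 Y 0.014980179995412861 0.06029110543433642 ang 27.077982704669914
scene tray angle 28.250588235294117 110
```

Request:
{"method": "step_arm", "body": {
  "motion": [
    {"claw":1,"linear":[2,0,1.1],"spin":0},
    {"claw":1,"linear":[2,0,1.1],"spin":0},
    {"claw":1,"linear":[2,0,1.1],"spin":0},
    {"claw":1,"linear":[2,0,1.1],"spin":0},
    {"claw":1,"linear":[2,0,1.1],"spin":0},
    {"claw":1,"linear":[2,0,1.1],"spin":0},
    {"claw":1,"linear":[2,0,1.1],"spin":0},
    {"claw":1,"linear":[2,0,1.1],"spin":0},
    {"claw":1,"linear":[2,0,1.1],"spin":0},
    {"claw":1,"linear":[2,0,1.1],"spin":0},
    {"claw":1,"linear":[2,0,1.1],"spin":0},
    {"claw":1,"linear":[2,0,1.1],"spin":0}
  ]
}}

```text
time: 20.15
position: [0.6426, 0.1357, 0.1872]
ee_rot: [3.141, -0.0, 1.505]
contact_force: [2.7, 0.3, 5.0]
gripper_width: 0.0139
grip_force: 63.5
```

Request:
{"method": "step_arm", "body": {
  "motion": [
    {"claw":1,"linear":[0,0,0],"spin":0},
    {"claw":1,"linear":[0,0,0],"spin":0},
    {"claw":1,"linear":[0,0,0],"spin":0},
    {"claw":1,"linear":[0,0,0],"spin":0},
    {"claw":1,"linear":[0,0,0],"spin":0},
    {"claw":1,"linear":[0,0,0],"spin":0}
  ]
}}

```text
time: 20.9
position: [0.6426, 0.1357, 0.1872]
ee_rot: [3.141, -0.0, 1.505]
contact_force: [4.0, 1.2, 5.0]
gripper_width: 0.014
grip_force: 63.5
```

```bash
python3 ang.py; ls -t pics|head -2
```

```text
t 20.9 p [0.6426 0.1357 0.1872] rpy [ 3.141 -0.     1.505] F [4.  1.2 5. ] w 0.013954447471167622 g 63.536667823791504 q [0.09 0.35 1.33 0.   1.47 0.16]
wrist handle 1273 Y 0.04589904607708516 0.06876697552489236 ang 29.702862149318406
wrist tray angle 29.50079520430634 1687
scene handle 128 Y 0.015041532102451164 0.06077164340292992 ang 27.736483931158716
scene tray angle 28.250000000000007 105
s209.png
a209.png
```

View pics/a209.png

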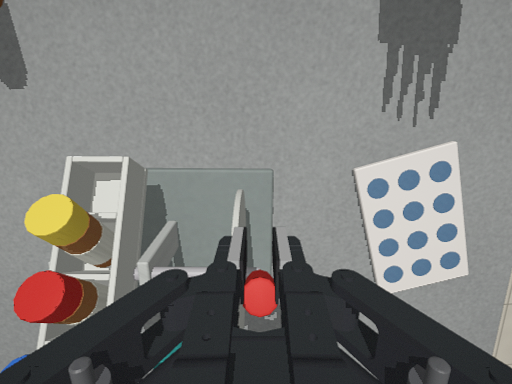

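The handle (260,295) has slipped towards the -y side of the pads. Yellow (57,222) and red (50,297) are seated in their cells. I'll re-centre the grip and then bring the rack back.

Request:
{"method": "step_arm", "body": {
  "motion": [
    {"claw":0.5,"linear":[0,0,0],"spin":0},
    {"claw":0.5,"linear":[0,0,0],"spin":0},
    {"claw":0.5,"linear":[-8,0,-2],"spin":0},
    {"claw":0.5,"linear":[-15,0,-4],"spin":0},
    {"claw":1,"linear":[-15,0,-4],"spin":0},
    {"claw":1,"linear":[-15,0,-4],"spin":0},
    {"claw":1,"linear":[-15,0,-4],"spin":0},
    {"claw":1,"linear":[-15,0,-4],"spin":0}
  ]
}}

```text
time: 22.0
position: [0.6417, 0.1203, 0.191]
ee_rot: [3.141, 0.0, 1.505]
contact_force: [3.2, -4.4, 3.9]
gripper_width: 0.0165
grip_force: 58.9
```

Request:
{"method": "step_arm", "body": {
  "motion": [
    {"claw":1,"linear":[-4.5,0,-2.3],"spin":0},
    {"claw":1,"linear":[-9,0,-4.4],"spin":0},
    {"claw":1,"linear":[-13.6,0,-6.4],"spin":0},
    {"claw":1,"linear":[-18.3,0,-8.1],"spin":0},
    {"claw":1,"linear":[-23,0,-9.7],"spin":0},
    {"claw":1,"linear":[-27.8,0,-11],"spin":0},
    {"claw":1,"linear":[-32.6,0,-12.2],"spin":0},
    {"claw":1,"linear":[-37.4,0,-13.1],"spin":0},
    {"claw":1,"linear":[-42.3,0,-13.8],"spin":0},
    {"claw":1,"linear":[-47.2,0,-14.3],"spin":0},
    {"claw":1,"linear":[-52,0,-14.6],"spin":0},
    {"claw":1,"linear":[-56,0,-14.6],"spin":0}
  ]
}}

```text
time: 23.5
position: [0.6379, 0.0656, 0.2047]
ee_rot: [-3.141, -0.002, 1.506]
contact_force: [5.4, 8.2, -4.3]
gripper_width: 0.0162
grip_force: 60.2
```

```bash
python3 ang.py; ls -t pics|head -2
```

```text
t 23.5 p [0.6379 0.0656 0.2047] rpy [-3.141e+00 -2.000e-03  1.506e+00] F [ 5.4  8.2 -4.3] w 0.01618025305379223 g 60.24383068084717 q [-0.02  0.31  1.34  0.    1.49  0.05]
wrist handle 2147 Y -0.005830457452891624 0.04787661183537933 ang 7.978005920820277
wrist tray angle 5.740310077519379 2804
scene handle 40 Y 0.0016767828038719724 0.015596678187454515 ang 6.413597082625875
scene tray angle 5.5044378698224845 117
s235.png
a235.png
```

Request:
{"method": "step_arm", "body": {
  "motion": [
    {"claw":0.5,"linear":[0,0,0],"spin":0},
    {"claw":0.5,"linear":[0,0,0],"spin":0},
    {"claw":0.5,"linear":[10,0,0],"spin":0},
    {"claw":0.5,"linear":[10,0,0],"spin":0},
    {"claw":1,"linear":[10,0,0],"spin":0},
    {"claw":1,"linear":[10,0,0],"spin":0},
    {"claw":1,"linear":[10,0,0],"spin":0},
    {"claw":1,"linear":[10,0,0],"spin":0},
    {"claw":1,"linear":[6,0,-0.5],"spin":0},
    {"claw":1,"linear":[2,0,-0.7],"spin":0},
    {"claw":1,"linear":[-2,0,-0.7],"spin":0},
    {"claw":1,"linear":[-5,0,-0.7],"spin":0}
  ]
}}

```text
time: 25.1
position: [0.6375, 0.0615, 0.206]
ee_rot: [3.141, -0.004, 1.506]
contact_force: [5.5, 29.6, -0.4]
gripper_width: 0.016
grip_force: 58.7
```

```bash
python3 ang.py; ls -t pics|head -2
```

```text
t 25.1 p [0.6375 0.0615 0.206 ] rpy [ 3.141 -0.004  1.506] F [ 5.5 29.6 -0.4] w 0.016005065657278925 g 58.72114419937134 q [-0.03  0.3   1.35  0.    1.49  0.04]
wrist handle 2448 Y -0.011811825944023786 0.04783944783922449 ang 2.9390510952413806
wrist tray angle -0.2429497284988615 2935
scene handle 38 Y -0.035677760782015414 0.007010956969856601 ang 0.15714123834803023
scene tray angle -0.004746835443037961 107
s251.png
a251.png
```

The rack is against its level stop (29 N, tray angle about 0°). Now I release and retreat upward.

Request:
{"method": "step_arm", "body": {
  "motion": [
    {"claw":0.5,"linear":[2,0,0],"spin":0},
    {"claw":0.3,"linear":[3,0,0],"spin":0},
    {"claw":0.2,"linear":[3,0,0],"spin":0},
    {"claw":0.1,"linear":[3,0,-10],"spin":0},
    {"claw":0.1,"linear":[3,0,-50],"spin":0},
    {"claw":0.1,"linear":[3,-40,-100],"spin":0},
    {"claw":0.1,"linear":[-20,-100,-120],"spin":0},
    {"claw":0.1,"linear":[-40,-135,-120],"spin":0},
    {"claw":0.1,"linear":[-40,-135,-120],"spin":0}
  ]
}}

```text
time: 26.32
position: [0.4982, 0.0279, 0.3282]
ee_rot: [3.138, 0.0, 1.504]
contact_force: [0.1, 0.2, -1.0]
gripper_width: 0.077
grip_force: 0.0
```

```bash
python3 ang.py
python3 - <<'E'
from h import *
caps(.158,.178,(100,125));caps(.158,.178,(20,35));
s=st(); c=shot('wrist','fin.png'); t,w,v,u=wcloud(c,s,np.ones((384,512),bool)); H=cv2.cvtColor(c['image'],cv2.COLOR_RGB2HSV)[v,u]
k=(H[:,0]<8)&(H[:,1]>110)&(w[:,0]<.56)&(w[:,2]>.155)&(w[:,2]<.18); print('red',np.round(np.median(w[k],0),4),cv2.minEnclosingCircle((w[k][:,:2]*1000).astype(np.float32)))
E
```

```text
t 26.325 p [0.4982 0.0279 0.3282] rpy [3.138 0.    1.504] F [ 0.1  0.2 -1. ] w 0.07704024805476949 g 0.0 q [-0.1  -0.03  1.47 -0.    1.69 -0.03]
wrist handle 894 Y -0.008274198009375521 0.008675996019958608 ang 0.5115771567542114
wrist tray angle -0.0020612485276796147 1725
scene handle 134 Y -0.007708121733046593 0.009472199889832665 ang 0.3803620594968251
scene tray angle -0.003225806451612894 158
t 26.425 p [0.5001 0.0285 0.327 ] rpy [ 3.14  -0.     1.505] F [0.2 0.2 0.2] w 0.07684689161546122 g 0.0 q [-0.1  -0.02  1.47  0.    1.69 -0.03]
667
world circle [498.3   2.   15. ] med [498.2   4.1 170.3]
tool circle [-26.6  -0.3  15. ] med [-2.480e+01 -1.000e-01  1.566e+02]
t 26.475 p [0.5005 0.0287 0.3265] rpy [ 3.141 -0.     1.505] F [0.4 0.3 0. ] w 0.07682975439684722 g 0.0 q [-0.1  -0.02  1.47  0.    1.69 -0.03]
777
world circle [505.   93.9  14.8] med [504.8  94.3 170.5]
tool circle [65.4  0.2 14.8] med [ 6.60e+01 -1.00e-01  1.56e+02]
t 26.525 p [0.5006 0.0288 0.326 ] rpy [-3.141 -0.     1.505] F [-0.4  1.2 -0.6] w 0.07712217297280455 g 0.0 q [-0.1  -0.02  1.47  0.    1.69 -0.03]
red [0.5039 0.0491 0.1704] ((503.9732666015625, 47.82352066040039), 14.838607788085938)
```

View pics/fin.png

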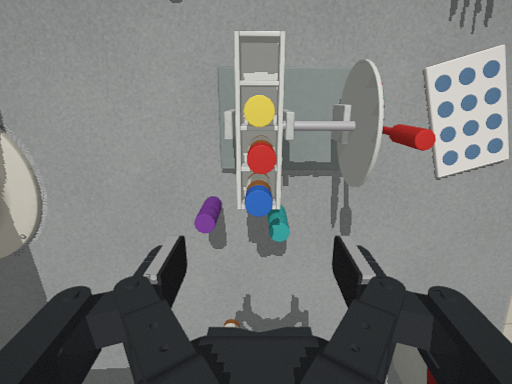

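The final view shows yellow (259,110), red (262,158) and blue (259,200) upright in their cells. The tray is level at 0.0° and the gripper is clear of everything.

```bash
python3 -c "
from cell import robot
print(robot.job_done())"
```

```text
the job is handed in; nothing more can be done
None
```

I handed the job in at about 26.5 s: blue is in cell0, yellow in cell2 and red in cell1. The rack measured about 29° when tipped, was held there for more than 2 s, and is back level with all three vials upright; the judge's verdict was not reported.

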